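Lock the red support jack

TASK

Three screw jacks are bolted to the garage bench. The height of the red one has just been set: lock it by turning its brass wing jam nut clockwise (seen from above) until it is tight, with the white mark on its wing lined up with the white mark on the red foot. Do not let the adjusting screw turn along with it, and leave the nuts of the blue and green jacks as they are.

Things in the scene. Friction and masses are not known exactly. Their poses are not given: they have to be found in the camera images.
- red_wing (a point): grip point of the red jack's brass wing jam nut, on its vertical axis, 64 mm above the bench; z up, x along the wings to the end with the white mark. The wings are one straight bar 64 mm long (x), 16 mm thick (y), 44 to 76 mm above the bench, to pinch across its middle from above. Collar below: 25 mm diameter, 39 to 47 mm up. The 10 mm screw passes through and ends in a 12 mm red tip 90 mm up.
- red_foot: red foot of that jack, bolted to the bench, 100 (x) x 70 (y) x 28 mm; origin under its centre, on the nut's axis. On it a 36 mm steel boss and white nylon ring up to 38 mm above the bench; bolt heads at the corners up to 32 mm. A white mark on its top at the +x edge shows where the marked wing points when the nut is tight.
- red_nut (a joint): turn of the red jack's jam nut on its screw, rad: 0 = tight against the foot (hard stop, white marks in line), negative = loose; grows as the nut turns clockwise seen from above. It starts between about -1.3 and -0.8. It turns with light friction (about 0.1 N m) up to the stop and stays where it is left.
- red_screw (a joint): turn of the red jack's adjusting screw in its foot, rad, clockwise from above positive; 0 = the setting to be kept. A nylon ring in the foot holds it; a torque above about 0.8 N m (the nut forced on past tight, which then takes the screw with it) turns it.
- blue_wing_end (a point): white-marked end of the blue jack's brass wing jam nut, on its top, 28 mm from that nut's axis and 76 mm above the bench. The blue jack is the same as the red jack apart from its colour; its nut is loose and is to stay as it is.
- green_wing_end (a point): white-marked end of the green jack's brass wing jam nut, on its top, 28 mm from that nut's axis and 76 mm above the bench. The green jack is the same as the red jack apart from its colour; its nut is loose and is to stay as it is.
Mind the look-alikes: they are no part of the job. Of the things shaped like the red_foot, the red one is meant.

How it is judged:
At the end, for the whole second after the job is handed in: The red jack's jam nut is within 0.2 rad (11 degrees) of tight and its adjusting screw within 0.26 rad (15 degrees) of its setting (value of joint red_nut above -0.2 rad and value of joint red_screw between -0.26 and 0.26 rad); the robot touches nothing.
It fails at once if the blue jack's nut is turned (its wing end moves over 10 mm) (distance of blue_wing_end from where it was at the start of the episode above 0.01 m).
It fails at once if the green jack's nut is turned (its wing end moves over 10 mm) (distance of green_wing_end from where it was at the start of the episode above 0.01 m).
It also fails if it takes over 30 s, if anything falls off the work surface, if the arm or the gripper's body presses on something with over 40 N, if the wrist force passes 120 N, or if a joint passes its speed limit or range.

ROBOT

A 6-joint arm with a two-finger parallel gripper is mounted at the origin on the work surface. World frame = base frame: x ahead of the robot, y to its left, z up, the work surface at z = 0. Lengths are in m, angles in rad, forces in N, time in s.
With the tool pointing down it reaches from about 0.25 to 0.8 m from the base axis. Payload 8.5 kg.
Tool frame: the origin (TCP) lies between the finger pads; the fingertips stand 17 mm ahead of it and the grasp point (between the pads) lies 2 mm behind it; z points along the fingers, y is the line along which they close (so a half turn about z gives the same grasp; the last joint's range is limited). The gripper opens to 85 mm and grips with 20 to 120 N. Pads are 22 mm wide; open, the fingers measure 114 mm over their backs; the gripper's body (76 mm by 85 mm) begins 54 mm behind the grasp point. The pads swing forward as they close: fully open they stand 13 mm farther back than shut.
Start: joints at [1.202, 0.238, -0.013, 1.319, 0, 1.571], TCP at [0.189, 0.49, 0.214] pointing down, gripper open.
Joint ranges: [-2.66, 2.66], [-1.03, 1.9], [-1.14, 1.46], [-1.82, 2.27], [-1.45, 1.34], [-3.14, 3.14]. Speed limits (rad/s): [2.22, 2.22, 2.79, 3.14, 3.14, 3.14].

INTERFACE

Orientations are given as a 3x3 rotation matrix whose columns are the frame's x, y, z axes.
In Python, from rig import arm gives the robot as it stands.
- The arm moves only by the shell command python3 -m crank 'ROWS'. ROWS is JSON, one flat list of numbers, 7 for each row, row after row: the turn, a rotation vector about the tool's x, y, z in rad, then the shift along the tool's x, y, z in units of 30 mm (1.0 is 30 mm), then the opening, from 0 (shut) to 1 (fully open). A call has exactly 5 rows; each row is the pose to reach, as a shift and turn from the pose commanded when the call began, along the tool's axes at that moment; what a row does not reach only later rows make up. A row lasts 1/8 s, in which the tool goes at most 62.5 mm and 10.7 degrees, less where a joint would pass 70% of its speed; a pose out of reach is approached as far as the arm can. A call with a gripper value outside its range is refused whole. The fingers move at their own pace and stop on an object; the grip force is fixed at half the most. Time passes only in rows, so rows that repeat a pose let the fingers close, or fill a call up. It gives the time, the measured TCP pose, the force, the opening and the grip force at its end, in the units of the state.
- arm.sense(): the state, without advancing time (a new reading comes with each control period).
- arm.camera(name): name is "side" or "top" or "wrist"; returns the picture (400x640x3 uint8, red, green, blue); there is no depth.
- arm.camera_info(name): a dict with "mtx" (3x3 intrinsics, pixels), "cam_to_world" (4x4, takes a point from camera to world coordinates). Camera axes: x right, y down, z forward; pixel columns grow to the right and rows downward; lengths in m; the calibration is good to about 2 mm. A picture is of the moment at which its call begins: read the wrist's pose just before it. camera_info takes no time and is no camera call; for the wrist camera it gives the pose at the moment of the call.
- arm.hand_in(): hands the job in; it is judged then, once.
The state is a dict: "time": time; "joints": joint angles; "joint_vel": joint speeds; "tau": joint torques, N m; "eef_pos": TCP position; "eef_rot": TCP orientation; "contact_force": force on the tool from outside, world axes, zero at the start; "wrist_torque": the same for the moment, N m; "gripper_width": finger opening in m; "gripper_force": force on a finger pad.
Only numpy, scipy, OpenCV 4.12 (cv2) and the standard library are available. Lean on these libraries where they do the work, as an engineer would, in place of code of your own. Each camera call takes 0.05 s, during which the arm holds its last target. There are 200 camera calls.

## Working session

There is one attempt and no reset: what is moved stays moved. The work goes in short steps, Python scripts to look and compute and a shell command to move; the robot and the scene stay as the last step left them, time stands still between calls to the robot, and variables do not carry over. Pictures are saved under pics/ and viewed, at most 10 in all, crops included, and the job is handed in when it is done.

```bash
ls; mkdir -p pics; python3 - <<'E'
from rig import arm
import cv2,numpy as np
s=arm.sense();print(s['time'],s['eef_pos'],np.round(s['eef_rot'],3))
for n in("top","side"):
    im=arm.camera(n);np.save(f'pics/{n}0.npy',im);cv2.imwrite(f'pics/{n}0.png',im[:,:,::-1])
    i=arm.camera_info(n);print(n,np.round(i['mtx'],1).tolist(),np.round(i['cam_to_world'],3).tolist())
E
```

```text
pics
0.0 [0.18906822 0.48929193 0.21387009] [[-0.933  0.36  -0.001]
 [ 0.36   0.933 -0.001]
 [ 0.    -0.001 -1.   ]]
top [[466.8, 0.0, 318.7], [0.0, 466.8, 200.3], [0.0, 0.0, 1.0]] [[-0.001, -0.992, 0.127, 0.322], [-1.0, 0.0, -0.008, 0.111], [0.008, -0.127, -0.992, 1.259], [0.0, 0.0, 0.0, 1.0]]
side [[433.7, 0.0, 316.3], [0.0, 433.7, 201.8], [0.0, 0.0, 1.0]] [[0.998, -0.056, 0.032, 0.466], [-0.063, -0.769, 0.636, -0.54], [-0.011, -0.636, -0.771, 0.837], [0.0, 0.0, 0.0, 1.0]]
```

View pics/top0.png

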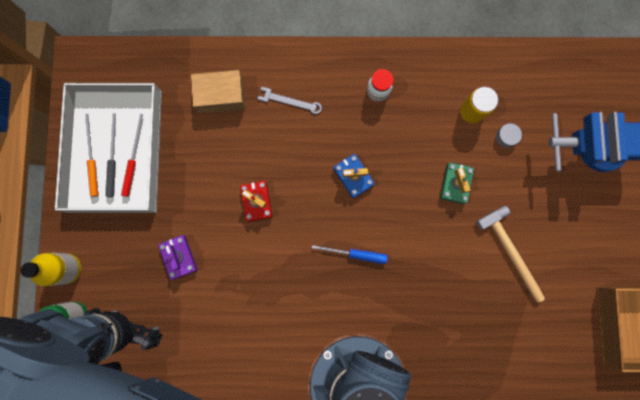

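The top view shows the candidates for the red jack: the red foot with brass wing at (256,201), which matches the description. The look-alikes are the blue jack (354,175), green (459,183), purple (177,257), the red bottle cap (380,85) and the red screwdriver (131,180). I'll check the choice in a close crop.

```bash
cat > h.py <<'E'
from rig import arm
import numpy as np,cv2
def ray(info,px,z):
    K=info['mtx'];T=np.array(info['cam_to_world'])
    d=T[:3,:3]@np.linalg.solve(K,[px[0],px[1],1.]);o=T[:3,3]
    return o+d*(z-o[2])/d[2]
E
python3 - <<'E'
from h import *
im=np.load('pics/top0.npy');info=arm.camera_info('top')
x0,y0,x1,y1=220,165,292,237
c=cv2.resize(im[y0:y1,x0:x1,::-1],None,fx=8,fy=8,interpolation=cv2.INTER_CUBIC);cv2.imwrite('pics/c1.png',c)
hsv=cv2.cvtColor(im,cv2.COLOR_RGB2HSV)
def m(lo,hi):
    k=np.zeros(im.shape[:2],np.uint8);k[y0:y1,x0:x1]=cv2.inRange(hsv,lo,hi)[y0:y1,x0:x1];return k
red=m((0,190,90),(4,255,255))|m((175,190,90),(180,255,255));br=m((12,90,120),(28,255,255))
for n,k,z in(('red',red,.028),('brass',br,.07)):
    p=np.argwhere(k)[:,::-1].astype(np.float32);r=cv2.minAreaRect(p);print(n,len(p),r)
    print(ray(info,r[0],z)[:2]); b=np.array([ray(info,q,z)[:2] for q in cv2.boxPoints(r)]);print(b.round(3).tolist())
E
```

```text
red 538 ((255.75335693359375, 200.60235595703125), (37.13212585449219, 26.87879753112793), 79.99201965332031)
[0.47840241 0.26859289]
[[0.521, 0.313], [0.534, 0.243], [0.436, 0.224], [0.424, 0.294]]
brass 249 ((255.0, 200.5), (71.0, 70.0), 90.0)
[0.47333648 0.26515482]
[[0.566, 0.357], [0.566, 0.176], [0.382, 0.175], [0.382, 0.352]]
```

View pics/c1.png

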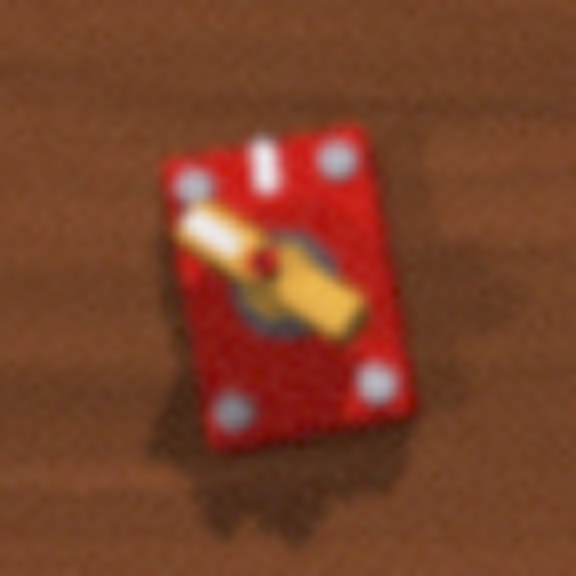

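The crop confirms the choice: a red foot with a brass wing. The foot's white mark is at crop (265,165), the marked wing end at (205,225) and the other wing end at (350,315). The foot fits at 100x71 mm, as given.

```bash
python3 - <<'E'
from h import *
info=arm.camera_info('top');s=arm.sense()
f=lambda u,v,z:ray(info,(220+u/8-.5,165+v/8-.5),z)[:2]
a=f(190,215,.076);b=f(350,312,.076);t=f(265,262,.09);k=f(265,165,.028)
print(a,b,(a+b)/2,np.linalg.norm(a-b),t,k,'wing',np.degrees(np.arctan2(*(a-b)[::-1])))
c=(np.array([.478,.2686])+(a+b)/2+t)/3;print(c,'foot',np.degrees(np.arctan2(*(k-c)[::-1])))
d=np.r_[c,.2]-s['eef_pos'];print(np.array(s['eef_rot']).T@d/.03)
E
```

```text
[0.49611613 0.29478709] [0.46485378 0.24322996] [0.48048496 0.26900853] 0.060294888656197816 [0.47906606 0.26868605] [0.52001932 0.27758722] wing 58.76891329870206
[0.47918367 0.26876486] foot 12.191126085095854
[-11.66881593  -3.37134909   0.46949714]
```

```bash
python3 -m crank '[0,0,-0.17,-1.6,-0.45,0,1, 0,0,-0.34,-3.2,-0.9,0,1, 0,0,-0.51,-4.8,-1.35,0,1, 0,0,-0.68,-6.4,-1.8,0.2,1, 0,0,-0.85,-8,-2.3,0.4,1]'
cat > go.py <<'E'
from h import *
import sys
x,y,z,yaw=map(float,sys.argv[1:]);s=arm.sense();R=np.array(s['eef_rot'])
cur=np.degrees(np.arctan2(R[1,1],R[0,1]))
print('t',s['time'],'pos',s['eef_pos'].round(4),'yaw y',cur,'j',np.round(s['joints'],2),'F',np.round(s['contact_force'],1),'T',np.round(s['wrist_torque'],2),s['gripper_width'],s['gripper_force'])
print('shift',(R.T@(np.array([x,y,z])-s['eef_pos'])/.03).round(2),'turn z',-np.radians(yaw-cur).round(3),'tilt',R[:,2].round(3))
E
python3 go.py .479 .269 .19 148.5
```

```text
time: 0.72
eef_pos: [0.3893, 0.3376, 0.2021]
eef_rot: [[-0.884, -0.468, -0.0], [-0.468, 0.884, -0.0], [0.0, -0.0, -1.0]]
contact_force: [1.1, 0.7, -0.6]
gripper_width: 0.085
gripper_force: 0.0
t 0.725 pos [0.3893 0.3376 0.2021] yaw y 117.89973716441098 j [ 0.71  0.23 -0.06  1.28  0.    0.23] F [ 1.1  0.7 -0.6] T [ 0.03 -0.    0.04] 0.08500613247464874 0.0
shift [-1.57 -3.42  0.4 ] turn z -0.534 tilt [-0. -0. -1.]
```

```bash
python3 -m crank '[0,0,-0.14,-0.4,-0.9,0.1,1, 0,0,-0.28,-0.8,-1.8,0.2,1, 0,0,-0.42,-1.2,-2.7,0.3,1, 0,0,-0.53,-1.6,-3.4,0.4,1, 0,0,-0.53,-1.6,-3.4,0.4,1]' >/dev/null
python3 go.py .479 .269 .064 148.5; python3 - <<'E'
from h import *
i=arm.camera_info('wrist');im=arm.camera('wrist');np.save('pics/w1.npy',im);cv2.imwrite('pics/w1.png',im[:,:,::-1])
print(np.round(i['cam_to_world'],3).tolist());np.save('pics/w1T.npy',i['cam_to_world'])
E
```

```text
t 1.35 pos [0.4787 0.2696 0.1897] yaw y 147.8248201797407 j [ 0.51  0.29 -0.01  1.28 -0.   -0.5 ] F [-0.1 -0.7 -0. ] T [ 0.04  0.   -0.01] 0.08566682391643902 0.0
shift [ 0.01 -0.02  4.19] turn z -0.012 tilt [-0.001 -0.001 -1.   ]
[[-0.847, 0.514, 0.138, 0.443], [0.532, 0.817, 0.221, 0.212], [0.001, 0.26, -0.966, 0.349], [0.0, 0.0, 0.0, 1.0]]
```

View pics/w1.png

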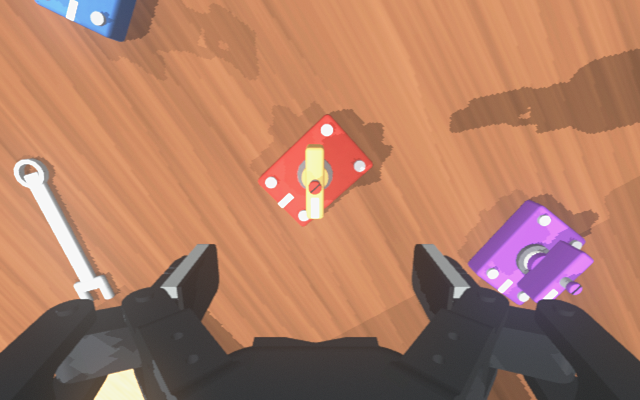

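The wrist view shows the red jack with its wing almost in line with the tool's x axis. Wing ends are at (315,146) and (316.5,217, marked), the tip is at (315,187) and the foot mark at (286,200).

```bash
python3 - <<'E'
from h import *
im=np.load('pics/w1.npy');i=arm.camera_info('wrist');i['cam_to_world']=np.load('pics/w1T.npy')
hsv=cv2.cvtColor(im,cv2.COLOR_RGB2HSV)[110:230,255:380]
off=np.array([255,110])
ang=lambda v:np.degrees(np.arctan2(v[1],v[0]))
k=cv2.inRange(hsv,(18,60,150),(35,255,255));n,l,st,c=cv2.connectedComponentsWithStats(k)
print(st[1:].tolist())
a=ray(i,(316.5,217),.076);b=ray(i,(315,146),.076);print('wing',np.linalg.norm(a-b),ang(a-b),(a+b)/2,'tip',ray(i,(315,187),.09))
r=cv2.inRange(hsv,(0,180,80),(6,255,255))|cv2.inRange(hsv,(175,180,80),(180,255,255))
p=np.argwhere(r)[:,::-1]+off
w=np.array([ray(i,q,.028)[:2] for q in p],np.float32);R=cv2.minAreaRect(w);print('foot',R,ang(ray(i,(286,200),.028)[:2]-R[0]))
E
```

```text
[[54, 35, 4, 2, 5], [61, 35, 4, 1, 4], [46, 38, 27, 71, 890]]
wing 0.06287125343392148 59.06370388972173 [0.4759202  0.26619991 0.076     ] tip [0.47678574 0.26629822 0.09      ]Traceback (most recent call last):
  File "<stdin>", line 11, in <module>
cv2.error: OpenCV(4.12.0) /io/opencv/modules/imgproc/src/convhull.cpp:143: error: (-215:Assertion failed) total >= 0 && (depth == CV_32F || depth == CV_32S) in function 'convexHull'
```

```bash
python3 - <<'E'
from h import *
i=arm.camera_info('wrist');i['cam_to_world']=np.load('pics/w1T.npy')
ang=lambda v:np.degrees(np.arctan2(v[1],v[0]))
m=ray(i,(286,200),.028)[:2]
print(m,ang(m-[.4763,.2662]))
B=[ray(i,q,.032)[:2] for q in((271,183),(304,216),(360,167),(327,130))]
print(ang(B[0]-B[3]),ang(B[1]-B[2]),np.mean(B,0))
E
python3 go.py .4775 .2675 .064 149
```

```text
[0.5174449  0.27494443] 11.998410159961407
11.036685141717621 10.304091706794017 [0.4774896  0.26781653]
t 1.4 pos [0.478  0.2701 0.19  ] yaw y 147.77474166142431 j [ 0.51  0.29 -0.01  1.28  0.   -0.49] F [ 0.1  0.6 -0.5] T [ 0.   -0.    0.03] 0.08533006214748962 0.0
shift [ 0.08 -0.04  4.2 ] turn z -0.021 tilt [-0.001 -0.001 -1.   ]
```

```bash
python3 -m crank '[0,0,-0.02,0.05,-0.06,1.2,1, 0,0,-0.02,0.05,-0.06,2.4,1, 0,0,-0.02,0.05,-0.06,3.5,1, 0,0,-0.02,0.05,-0.06,4.2,1, 0,0,-0.02,0.05,-0.06,4.2,1]' >/dev/null
python3 go.py .4775 .2678 .064 149
python3 -m crank '[0,0,0,0,0,0,0.4, 0,0,0,0,0,0,0.1, 0,0,0,0,0,0,0, 0,0,0,0,0,0,0, 0,0,0,0,0,0,0]' >/dev/null
python3 go.py .4775 .2678 .064 101
```

```text
t 2.025 pos [0.4769 0.2683 0.0633] yaw y 149.0588750563751 j [ 0.51  0.37 -0.23  0.97  0.   -0.52] F [ 0.4 -0.8  0.4] T [-0.02 -0.05 -0.  ] 0.0852362512689182 0.0
shift [ 0.   -0.03 -0.02] turn z 0.001 tilt [-0.003 -0.002 -1.   ]
t 2.65 pos [0.4786 0.2686 0.065 ] yaw y 149.08615962962546 j [ 0.51  0.37 -0.23  0.98  0.   -0.52] F [-1.6 -0.2  6.1] T [ 0.17  0.5  -0.04] 0.007188047250488952 58.719772696495056
shift [0.04 0.02 0.03] turn z 0.839 tilt [ 0.     0.001 -1.   ]
```

Closed width reads 7 mm where the wing is 16 mm thick, so I'll look before turning.

```bash
python3 - <<'E'
from h import *
for n in('wrist','side'):
    im=arm.camera(n);cv2.imwrite(f'pics/{n}2.png',im[:,:,::-1])
    if n=='side':
        i=arm.camera_info(n);T=np.linalg.inv(i['cam_to_world']);q=i['mtx']@(T@[.4775,.2678,.08,1])[:3];u,v=(q[:2]/q[2]).astype(int)
        c2=cv2.resize(im[max(v-50,0):v+50,u-60:u+60,::-1],(480,400),interpolation=cv2.INTER_CUBIC)
    else: c1=cv2.resize(im[:,120:520,::-1],(400,400))
cv2.imwrite('pics/c2.png',np.hstack([c1[:,:320],c2]))
E
```

```text
(no output)
```

View pics/c2.png

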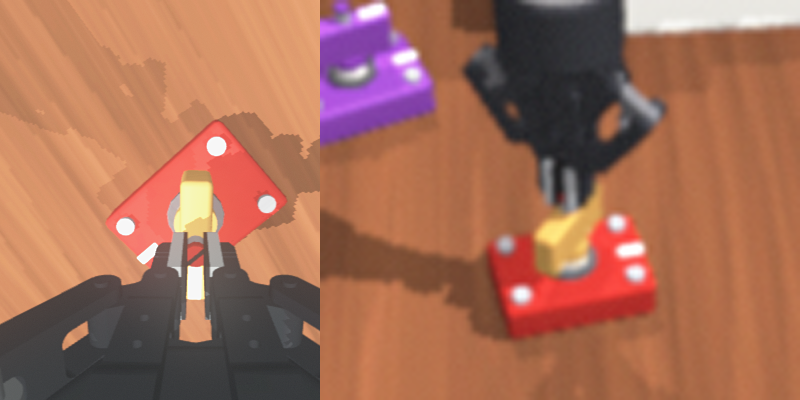

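The side crop suggests the pads are on the screw tip rather than around the wing. I'll enlarge the wrist view to settle it.

```bash
python3 - <<'E'
import cv2,numpy as np
a=cv2.imread('pics/wrist2.png')[150:330,240:390];b=cv2.imread('pics/side2.png')
from h import *
i=arm.camera_info('side');T=np.linalg.inv(i['cam_to_world'])
def pr(p,i):
    q=i['mtx']@(np.linalg.inv(i['cam_to_world'])@[*p,1])[:3];return q[:2]/q[2]
for z in(.038,.048,.065,.076,.09):print(z,pr((.4775,.2678,z),i).round(1),pr((.4775,.2678,z),arm.camera_info('wrist')).round(1))
u,v=pr((.4775,.2678,.07),i).astype(int);print(u,v)
b=b[v-30:v+30,u-30:u+30]
cv2.imwrite('pics/c3.png',np.hstack([cv2.resize(a,(400,480),interpolation=cv2.INTER_CUBIC),cv2.resize(b,(400,480),interpolation=cv2.INTER_CUBIC)]))
E
```

```text
0.038 [304.5 158. ] [316.2 219.4]
0.048 [304.4 155.2] [316.3 225.2]
0.065 [304.2 150.5] [316.5 236.6]
0.076 [304.  147.3] [316.6 245.2]
0.09 [303.8 143.2] [316.7 257.9]
304 149
```

View pics/c3.png

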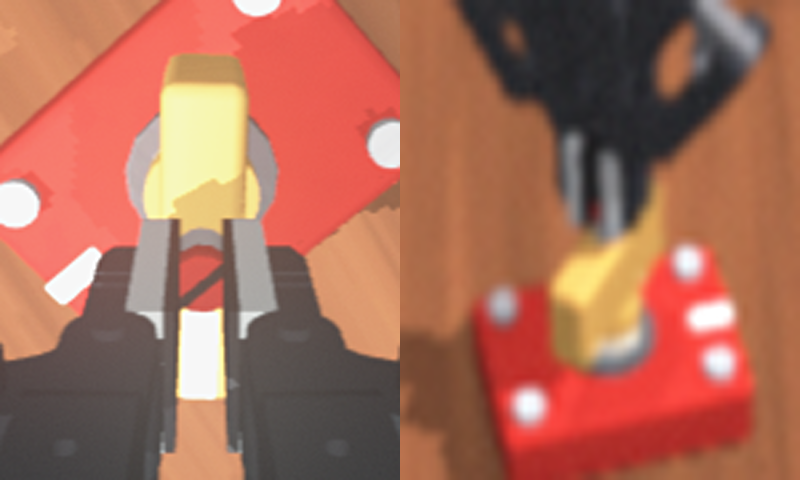

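The pads are clearly on the screw tip, just above the wing's top. I'll check where the fingertips really are relative to the TCP from the two wrist views.

```bash
python3 - <<'E'
from h import *
i=arm.camera_info('wrist');K=i['mtx'];T2=np.array(i['cam_to_world']);T1=np.load('pics/w1T.npy');print(K[0,0],T2[:3,3])
s=arm.sense();R=np.array(s['eef_rot']);p=s['eef_pos'];print(p)
def toolz(T,a,b,w):
    d=w*K[0,0]/(b[0]-a[0]);c=np.linalg.solve(K,[(a[0]+b[0])/2,a[1],1])*d
    return (T@[*c,1])[:3]
for w in(.072,.085):print('open',w,toolz(T1,(217,245),(415,245),w),'tcp .190')
for w in(.007,.010):print('shut',w,toolz(T2,(306.7,231.7),(324.4,231.7),w))
# fingertip as seen now: x=tool axis plane offsets, project tool points
for dz in(-.02,-.01,0,.01,.017):
  for dx in(-.011,.011):
    P=p+R@[dx,-.004,dz];q=K@(np.linalg.inv(T2)@[*P,1])[:3];print(dz,dx,(q[:2]/q[2]).round(1),end=' ')
  print()
E
```

```text
324.4855865188427 [0.44422216 0.21042293 0.2245405 ]
[0.47865963 0.26858044 0.06497227]
open 0.072 [0.46858061 0.25365438 0.24024587] tcp .190
open 0.085 [0.4731622  0.2611026  0.22053693] tcp .190
shut 0.007 [0.4684951  0.25160929 0.10454197]
shut 0.01 [0.47889779 0.26926059 0.05311403]
-0.02 -0.011 [307.  276.6] -0.02 0.011 [306.7 233.7] 
-0.01 -0.011 [307.5 266.7] -0.01 0.011 [307.2 226. ] 
0 -0.011 [307.9 257.8] 0 0.011 [307.7 219.1] 
0.01 -0.011 [308.2 249.9] 0.01 0.011 [308.  213.1] 
0.017 -0.011 [308.5 244.8] 0.017 0.011 [308.3 209.2]
```

The visual evidence (front pad edge at row 231.7, where 17 mm ahead would be row 209) puts the tips about 18 mm behind the reported TCP, at z≈0.08. I'll trust the images: open, go 25 mm lower and close again. That stays clear of the foot bolts even if the tips are where the description says.

```bash
python3 -m crank '[0,0,0,0,0,-0.1,1, 0,0,0,0,0,-0.1,1, 0,0,0,0,0,-0.1,1, 0,0,0,0.04,0.02,0,1, 0,0,0,0.04,0.02,0.4,1]' >/dev/null
python3 go.py .4775 .2678 .040 149
```

```text
t 3.375 pos [0.4779 0.2677 0.0524] yaw y 149.07991692336032 j [ 0.51  0.38 -0.25  0.94 -0.   -0.52] F [-0.6 -1.1  0. ] T [0.01 0.07 0.  ] 0.08517585436828372 0.0
shift [0.01 0.01 0.41] turn z 0.001 tilt [ 0.001  0.    -1.   ]
```

```bash
python3 -m crank '[0,0,0,0,0,0.2,1, 0,0,0,0,0,0.4,1, 0,0,0,0,0,0.4,0.3, 0,0,0,0,0,0.4,0, 0,0,0,0,0,0.4,0]' >/dev/null
python3 go.py .4775 .2678 .040 101
python3 -m crank '[0,0,0,0,0,0.4,0, 0,0,0,0,0,0.4,0, 0,0,0,0,0,0.4,0, 0,0,0,0,0,0.4,0, 0,0,0,0,0,0.4,0]' >/dev/null 2>&1 & sleep 0; wait
python3 go.py .4775 .2678 .040 101
python3 - <<'E'
from h import *
a=arm.camera('wrist')[150:330,240:390,::-1];b=arm.camera('side')[119:179,274:334,::-1]
cv2.imwrite('pics/c4.png',np.hstack([cv2.resize(a,(400,480),interpolation=cv2.INTER_CUBIC),cv2.resize(b,(400,480),interpolation=cv2.INTER_CUBIC)]))
E
```

```text
t 4.0 pos [0.4778 0.2677 0.0408] yaw y 149.0822625745928 j [ 0.51  0.39 -0.26  0.92 -0.   -0.52] F [ 0.4  0.4 -0.4] T [-0.02 -0.    0.02] 0.03217751663183231 0.0
shift [0.   0.01 0.03] turn z 0.839 tilt [ 0.  0. -1.]
t 4.625 pos [0.4787 0.2686 0.0305] yaw y 149.08557465696956 j [ 0.51  0.4  -0.28  0.89  0.   -0.52] F [-4.3 -1.9 24.5] T [ 0.01  0.97 -0.1 ] 0.01523258799204493 58.78288586461565
shift [ 0.04  0.02 -0.32] turn z 0.839 tilt [ 0.003  0.002 -1.   ]
```

View pics/c4.png

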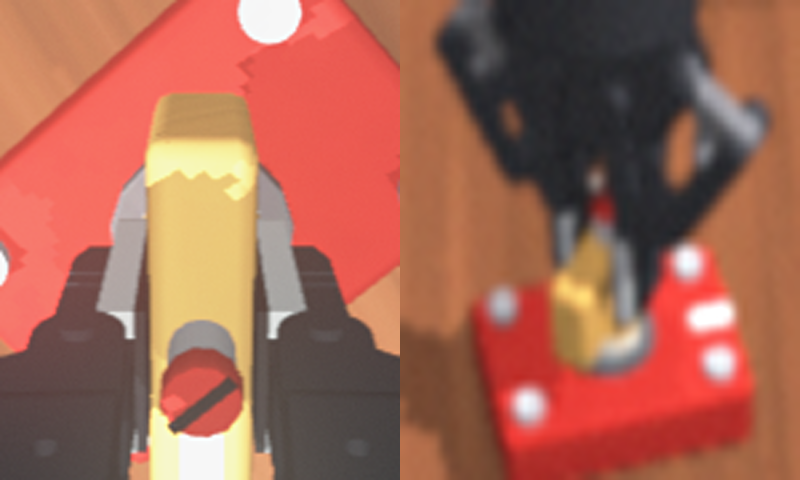

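The pads now hold the wing (width 15 mm). My repeated call took the tool 12 mm lower than intended, so it presses with 24 N. I'll release, rise 9 mm and grip again.

```bash
python3 -m crank '[0,0,0,0,0,0,0.5, 0,0,0,0,0,-0.3,0.4, 0,0,0,0,0,-0.3,0, 0,0,0,0,0,-0.3,0, 0,0,0,0,0,-0.3,0]' >/dev/null
python3 go.py .4775 .2678 .038 101
```

```text
t 5.35 pos [0.478  0.2677 0.0379] yaw y 149.07522600716638 j [ 0.51  0.39 -0.27  0.91 -0.   -0.52] F [-1.1 -1.5  8.9] T [-0.25  0.18 -0.05] 0.015004134948528614 59.48103368282318
shift [ 0.01  0.02 -0.  ] turn z 0.839 tilt [ 0.001  0.    -1.   ]
```

Good grip, low force. I'll turn most of the way, then check the torque.

```bash
python3 -m crank '[0,0,0.12,0,0,0,0, 0,0,0.26,0,0,0,0, 0,0,0.4,0,0,0,0, 0,0,0.55,0,0,0,0, 0,0,0.68,0,0,0,0]' >/dev/null
python3 go.py .4775 .2678 .038 101
python3 -m crank '[0,0,0.03,0,0,0,0, 0,0,0.06,0,0,0,0, 0,0,0.09,0,0,0,0, 0,0,0.1,0,0,0,0, 0,0,0.1,0,0,0,0]' >/dev/null
python3 go.py .4775 .2678 .038 101
```

```text
t 5.975 pos [0.4778 0.268  0.038 ] yaw y 109.88025544884445 j [ 0.51  0.39 -0.27  0.91  0.    0.16] F [-2.4  1.6  8.1] T [0.13 0.41 0.14] 0.014513357799410712 59.51986312866211
shift [ 0.01 -0.   -0.  ] turn z 0.155 tilt [ 0.     0.001 -1.   ]
t 6.6 pos [0.4777 0.2681 0.038 ] yaw y 104.40055911832684 j [ 0.51  0.39 -0.27  0.91  0.    0.26] F [-1.8  1.1  8.6] T [ 0.18  0.4  -0.01] 0.014832567879004995 59.5196270942688
shift [ 0.01 -0.01 -0.  ] turn z 0.059 tilt [ 0.     0.001 -1.   ]
```

```bash
python3 -m crank '[0,0,0.01,0,0,0,0, 0,0,0.02,0,0,0,0, 0,0,0.03,0,0,0,0, 0,0,0.04,0,0,0,0, 0,0,0.04,0,0,0,0]' >/dev/null
python3 go.py .4775 .2678 .038 101
```

```text
t 7.225 pos [0.4777 0.2681 0.038 ] yaw y 102.10746347466667 j [ 0.51  0.39 -0.27  0.91  0.    0.3 ] F [-1.3  1.5  8. ] T [0.21 0.36 0.04] 0.014974912668070148 59.516358375549316
shift [ 0.01 -0.01 -0.  ] turn z 0.019 tilt [ 0.     0.001 -1.   ]
```

Within about 1° of the marks lining up, with no stop torque. One small step more, then open and retreat.

```bash
python3 -m crank '[0,0,0.01,0,0,0,0, 0,0,0.02,0,0,0,0, 0,0,0.03,0,0,0,0, 0,0,0.03,0,0,0,0, 0,0,0.03,0,0,0,0]' >/dev/null
python3 go.py .4775 .2678 .038 101
python3 -m crank '[0,0,0,0,0,0,0.5, 0,0,0,0,0,0,1, 0,0,0,0,0,0,1, 0,0,0,0,0,-1.5,1, 0,0,0,0,0,-3.2,1]' >/dev/null
python3 -m crank '[0,0,0,0,0,-1,1, 0,0,0,0,0,-2,1, 0,0,0,0,0,-2,1, 0,0,0,0,0,-2,1, 0,0,0,0,0,-2,1]' >/dev/null
python3 go.py .4775 .2678 .038 101
python3 - <<'E'
from h import *
a=arm.camera('wrist')[90:290,200:440,::-1]
cv2.imwrite('pics/c5.png',cv2.resize(a,(720,600),interpolation=cv2.INTER_CUBIC))
np.save('pics/T5.npy',arm.camera_info('wrist')['cam_to_world'])
E
```

```text
t 7.85 pos [0.4777 0.2681 0.038 ] yaw y 100.42837138154054 j [ 0.51  0.39 -0.27  0.91  0.    0.33] F [-1.4  1.8  7.8] T [0.18 0.37 0.36] 0.014700779155638721 59.58587944507599
shift [ 0.01 -0.01 -0.  ] turn z -0.01 tilt [ 0.     0.001 -1.   ]
t 9.1 pos [0.477  0.2673 0.1923] yaw y 100.3815243504204 j [ 0.51  0.29 -0.01  1.28 -0.    0.33] F [-0.3  0.8 -0.4] T [-0.01 -0.02 -0.06] 0.0853046541969514 0.0
shift [-0.03  0.02  5.14] turn z -0.011 tilt [-0.002 -0.001 -1.   ]
```

View pics/c5.png

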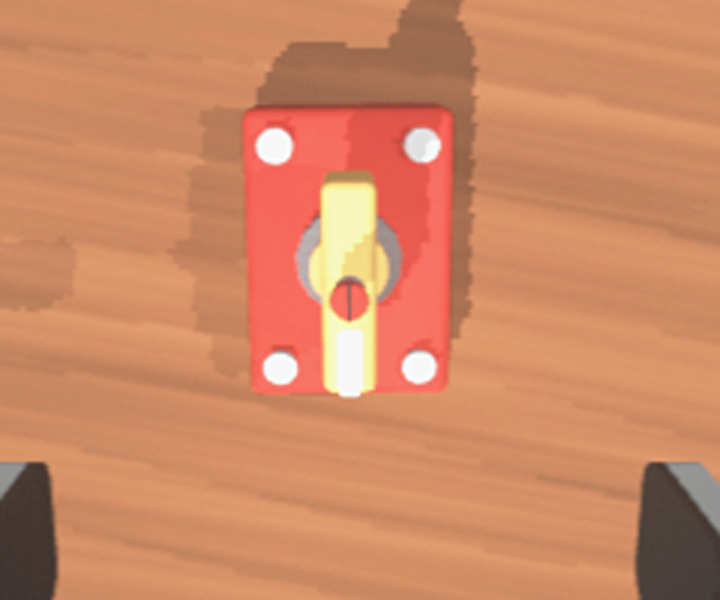

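The wing lies in line with the foot: its marked end, crop (350,360), covers the foot's mark. The screw's slot (350,300) still runs along the foot's long axis as before. The stop torque was just felt (0.36 N m).

```bash
python3 -c "
from rig import arm
print(arm.hand_in())"
```

```text
the job is handed in; nothing more can be done
None
```

The red jack's nut is turned to its stop with the white marks in line, the adjusting screw has not moved, the blue and green jacks were not touched, and the job is handed in (no verdict was returned).

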